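# Shut the neck fixture's gate and hold a gluing caul flush on the sloped headstock

## Robot

A 6-joint arm with a two-finger parallel gripper is mounted at the origin on the work surface. World frame = base frame: x ahead of the robot, y to its left, z up, the work surface at z = 0. Lengths are in m, angles in rad, forces in N, time in s.
With the tool pointing down it reaches from about 0.3 to 1 m from the base axis. Payload 5.1 kg.
Tool frame: the origin (TCP) lies on the centre line of the jaws, within the pads' length; the fingertips stand 19 mm ahead of it and the grasp point (between the pads) is the TCP (tip_extent is the distance from the TCP to the fingertips, in m); z points along the fingers, y is the direction in which the jaws open and shut (so a half turn about z gives the same grasp; the last joint's range is limited). The gripper opens to 95 mm and grips with 3 to 60 N. Pads are 20 mm wide; open, the fingers measure 119 mm over their backs; the gripper's body (75 mm by 180 mm) begins 59 mm behind the grasp point.
Start: joints at [1.175, 0.124, 1.65, -0, 1.367, -0.083], TCP at [0.2, 0.618, 0.234] pointing down, gripper open.
Joint ranges: [-2.61, 2.61], [-1.02, 2.33], [0.03, 2.71], [-1.35, 4.49], [0.32, 2.68], [-2.91, 2.91]. Speed limits (rad/s): [2.57, 2.57, 3.14, 3.14, 3.14, 3.14].

## Interface

Orientations are given as a unit quaternion [w, x, y, z].
In Python, from workcell import * gives the robot as it stands. Calls block until the motion is done:
- reach(position, orientation): joint-space move of the TCP to a pose.
- line_to(position, rot=None, velocity=0.15, guard=None): straight line of the TCP; rot=None keeps the orientation; velocity is the mean speed in m/s. With guard (N) it stops when the force on the tool has changed by that much, and returns True; else False.
- set_joints(angles): joint-space move.
- grip(opening, grasp_force=None): finger opening in m; grasp_force is the grip in N (None keeps the last); returns when the fingers have stopped.
- sleep(seconds).
- inverse_kinematics(position, orientation): joint angles nearest the present ones, or None.
- get_state(): the state.
- grab_frame(name): name is "side" or "top"; returns the picture (480x640x3 uint8, red, green, blue); there is no depth.
- camera_model(name): a dict with "intrinsics" (3x3 intrinsics, pixels), "camera_from_world" (4x4, takes a point from world to camera coordinates). Camera axes: x right, y down, z forward; pixel columns grow to the right and rows downward; lengths in m; the calibration is good to about 2 mm. A picture is of the moment at which its call begins. camera_model takes no time and is no camera call.
A pose or a line that the arm cannot do raises IKError and nothing moves.
- finish_job(): hands the job in, once; it reports no verdict.
Trained networks look in the newest picture that a camera, given by its name, has taken for a name from the list of things; names that differ only in an ending like _2 or _b are one class to them, and where a whole thing is asked for, a point or a joint stands for the part that bears it (a point fixed in the world has none). Each returns a list of dicts, best first, with "confidence" (0 to 1); they miss things now and then, are a little off and sometimes report something else, mostly with a low value. They report only what shows in the picture. A call takes as long as a camera call. They do not tell look-alikes from the thing itself.
- recognise(target, camera): "point" ([x, y, z] in m, in world coordinates, good to about 4 mm: the middle of the surface that is visible of it).
The state is a dict: "time_s": time; "joints": joint angles; "qd": joint speeds; "tau": joint torques, N m; "tool_pos": TCP position; "orientation": TCP orientation; "contact_force": force on the tool from outside, world axes, zero at the start; "ft_torque": the same for the moment, N m; "width": finger opening in m.
Only numpy, scipy, OpenCV 4.12 (cv2) and the standard library are available. Lean on these libraries where they do the work, as an engineer would, in place of code of your own. Each camera call takes 0.05 s, during which the arm holds its last target.

## Task

First push the fixture's swing gate shut until it clicks home on its ball catch. Then pick up the handled gluing caul by its handle, tilt it to match the sloped headstock face and set its sole flush on the middle of that face, long sides running along the headstock. Finish while still holding it there by the handle with a light steady push of about 10 N, as if waiting for the glue to grab; leave the other things on the bench where they are.

Things in the scene. Friction and masses are not known exactly. Their poses are not given: they have to be found in the camera images.
- fixture: Fixed aluminium tilting fixture, base 160 (x) x 290 (y) x 12 mm, origin under its centre on the bench, z up. Its 122 mm wide bed is hinged along the fixture's x at y = -102, z = 47 mm and rises towards +y at a locked slope of 0.14 to 0.40 rad, different each time. Posts 152 mm high flank it at x = +-73, y = 98 mm. The gate closes across the low -y end.
- face (a point): Centre of the sloped flat dark-wood top face of the headstock blank fixed on the bed: 80 mm wide (point x) by 170 mm long (point y, pointing up the slope); z is the outward normal, leaning towards the gate end. This point is 80 to 120 mm above the bench. The bed does not give under a push; feel for the contact.
- gate (a joint): Gate angle in rad: 0 = shut on its stop, grows as it opens (1.3 at most; starts 0.5 to 1.1). It stays where left. A sprung ball catch resists it between about 0.12 and 0.05 rad with about 3 to 6 N at the free edge (the rest of the swing takes under 1 N): push on until it is right home at 0, where the catch holds it.
- gate_hinge (a point): On the gate's vertical hinge axis, half-way up the panel (62 mm above the bench), at the fixture's +x, -y corner. Aluminium panel 10 mm thick, reaching 133 mm from the axis, from 28 to 96 mm above the bench; shut, it runs from the hinge towards the fixture's -x. Opening swings the free edge out towards the fixture's -y.
- gate_edge (a point): On the gate's outer face (the one to push), 115 mm from the hinge axis, 18 mm from the free edge, 62 mm above the bench. Its x points to the hinge, its y is the inward normal: the way to push it shut.
- caul_grip (a point): Mid-rib grip point of the loose wooden caul (0.12 to 0.23 kg): plywood sole 90 (x) x 56 (y) x 12 mm with an upright handle rib 56 (x) x 20 (y) mm, 12 to 52 mm above the underside; this point is 36 mm above it. Pinch the rib across y; z up from the sole. It starts flat on the bench, near a plain cork block with no handle, sometimes in the other's place.
- caul_sole (a point): Centre of the caul's flat underside, same axes as caul_grip and 36 mm below it; this is the surface to hold flush on the face.
- sanding_block: Plain cork sanding block 90 (x) x 50 x 30 mm, loose, origin at the centre of its underside. Leave alone.
- glue: White glue bottle, 56 mm diameter, 150 mm high, upright, origin under its centre. Leave alone.
- peg_tin: Open steel tin, 70 mm diameter, 60 mm high, upright, origin under its centre. Leave alone.
There are look-alikes about, which are no part of the job. Of the things that look like the part that bears caul_grip, the middle-sized one is meant.

How it is judged:
On the way, in this order (a step that is already met when the one before it is completed fails the run):
1. the gate is shut on its catch (value of joint gate below 0.03 rad), for 0.3 s.
2. the caul is lifted clear of the bench by its handle (height (world z) of caul_sole above 0.03 m and contact force between the fingers and caul above 1 N), for 0.2 s.
At the end, for the whole second after the job is handed in: Gate shut (0.03 rad); caul sole flush on the face (0.03 rad, 3 mm), centred within 12 mm across and 20 mm along it, long sides along the headstock within 0.17 rad, still gripped by its handle (grasp point within 25 mm of the grip point), at rest, pressed on the face with 3 to 25 N (value of joint gate below 0.03 rad and angle between the z axis of caul_sole and the z axis of face, either way round below 0.03 rad and angle between the x axis of caul_sole and the y axis of face, either way round below 0.17 rad and x of caul_sole in the frame of face between -0.012 and 0.012 m and y of caul_sole in the frame of face between -0.02 and 0.02 m and z of caul_sole in the frame of face between -0.003 and 0.003 m and z of caul_grip in the frame of face above 0.02 m and contact force between caul and fixture between 3 and 25 N and contact force between the fingers and caul above 5 N and distance between the grasp point and caul_grip below 0.025 m and linear speed of caul below 0.02 m/s); the arm keeps its last pose, push and grip.
It fails at once if a bystander is moved more than 30 mm (distance of any of sanding_block, glue, peg_tin from where it was at the start of the episode above 0.03 m).
It also fails if it takes over 54 s, if anything falls off the work surface, if the arm or the gripper's body presses on something with over 40 N, if the wrist force passes 120 N, or if a joint passes its speed limit or range.

## Working session

There is one attempt and no reset: what is moved stays moved. The work goes in short steps, each a Python script; the robot and the scene stay as the last script left them, time stands still between calls to the robot, and variables do not carry over. Pictures are saved under pics/ and viewed, and the job is handed in when it is done.

```bash
mkdir -p pics; ls
python3 - <<'E'
from workcell import *
import cv2
s=get_state();print(s)
for c in("side","top"):
    im=grab_frame(c);cv2.imwrite(f"pics/{c}0.png",im[:,:,::-1])
    m=camera_model(c);print(c,m)
    for t in("fixture","gate","caul_grip","sanding_block","glue","peg_tin"):
        try:
            for d in recognise(t,c): print(t,d)
        except Exception as e: print(t,e)
E
```

```text
pics
{'time_s': 0.0, 'joints': array([ 1.17541947e+00,  1.24457304e-01,  1.65166036e+00,  1.23422544e-05,
        1.36748889e+00, -8.25928251e-02]), 'qd': array([ 0.00051767, -0.00155593, -0.00168801,  0.00060657,  0.00110892,
        0.00059779]), 'tau': array([ 1.33688573e-03, -4.17612255e+01, -3.59930277e+01,  7.74498959e-02,
        4.92225902e-02, -1.55413254e-04]), 'tool_pos': array([0.19979995, 0.61790282, 0.23242601]), 'orientation': array([-2.44232105e-04,  1.55756435e-01,  9.87794978e-01, -9.76898600e-04]), 'contact_force': array([-0.03329859, -0.50046937,  0.36908563]), 'ft_torque': array([ 0.05062933,  0.02147014, -0.07233214]), 'width': 0.09499055314612942}
side {'intrinsics': array([[523.7021095 ,   0.        , 325.79153248],
       [  0.        , 523.7021095 , 244.54630127],
       [  0.        ,   0.        ,   1.        ]]), 'camera_from_world': array([[ 0.98594514, -0.16700049,  0.00479767, -0.51431981],
       [-0.12215721, -0.74019276, -0.66120518,  0.13100869],
       [ 0.11397279,  0.65132596, -0.75018977,  1.14561302],
       [ 0.        ,  0.        ,  0.     
[... 892 characters left out ...]
463e-01],
       [ 6.63707881e-02, -2.78639617e-04, -9.97794989e-01,
         1.40969108e+00],
       [ 0.00000000e+00,  0.00000000e+00,  0.00000000e+00,
         1.00000000e+00]])}
fixture {'point': [0.5346, -0.0723, 0.0853], 'confidence': 0.73}
gate {'point': [0.5277, -0.2547, 0.0856], 'confidence': 0.55}
caul_grip {'point': [0.5777, 0.2656, 0.0115], 'confidence': 0.98}
caul_grip {'point': [0.7371, 0.3527, 0.017], 'confidence': 0.86}
caul_grip {'point': [0.5689, 0.3893, 0.0094], 'confidence': 0.73}
sanding_block {'point': [0.4443, 0.253, 0.0334], 'confidence': 0.56}
glue {'point': [0.7189, 0.1787, 0.1033], 'confidence': 0.72}
peg_tin {'point': [0.3095, -0.3134, 0.0218], 'confidence': 0.86}
```

View pics/side0.png

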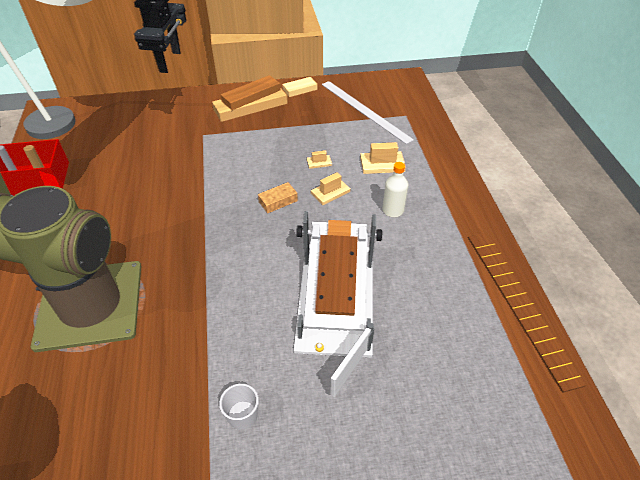

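View pics/top0.png

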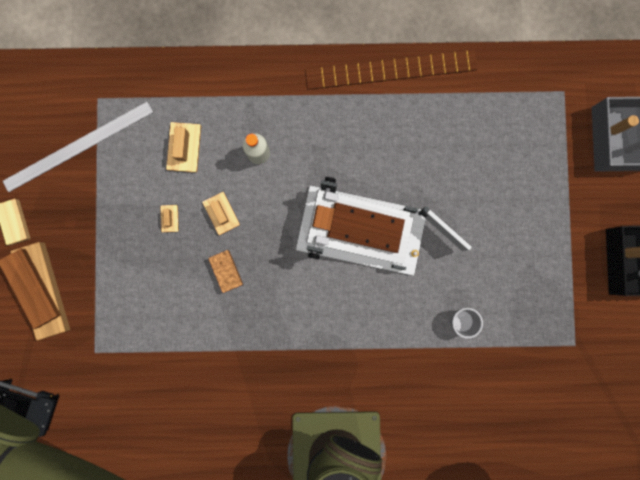

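The side view shows three cauls: a large one at (383,157), a middle-sized one at (331,188) and a small one at (319,158). In the top view they are at (183,147), (221,213) and (169,218). The middle-sized one next to the cork block fits the description, so I'll enlarge it and the fixture.

Run:
```python
import cv2,numpy as np
a=cv2.imread("pics/side0.png");b=cv2.imread("pics/top0.png")
def crop(im,x,y,w,h,k,n):
    cv2.imwrite(n,cv2.resize(im[y:y+h,x:x+w],None,fx=k,fy=k,interpolation=cv2.INTER_CUBIC))
crop(a,250,135,170,90,4.7,"pics/c1.png")
crop(b,150,110,130,100*3//2//1-30,5,"pics/c2.png") 
crop(a,280,205,120,100,6,"pics/f1a.png")
crop(a,280,290,120,105,5.7,"pics/f1b.png")
crop(b,290,170,190,120,4,"pics/f2.png")
```

```text
(no output)
```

View pics/c1.png

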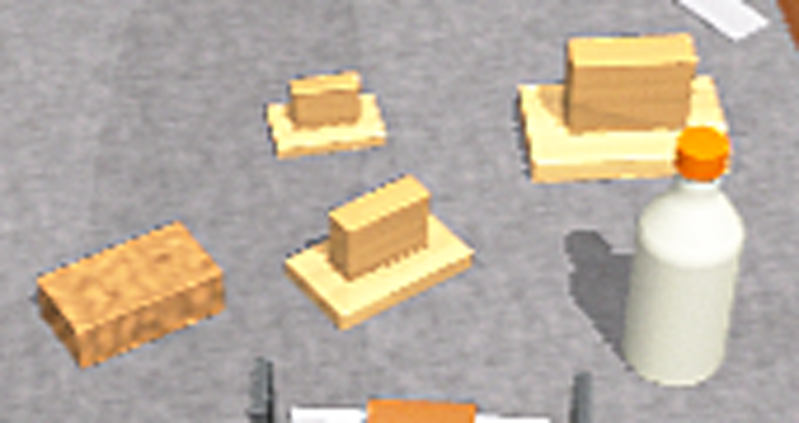

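View pics/c2.png

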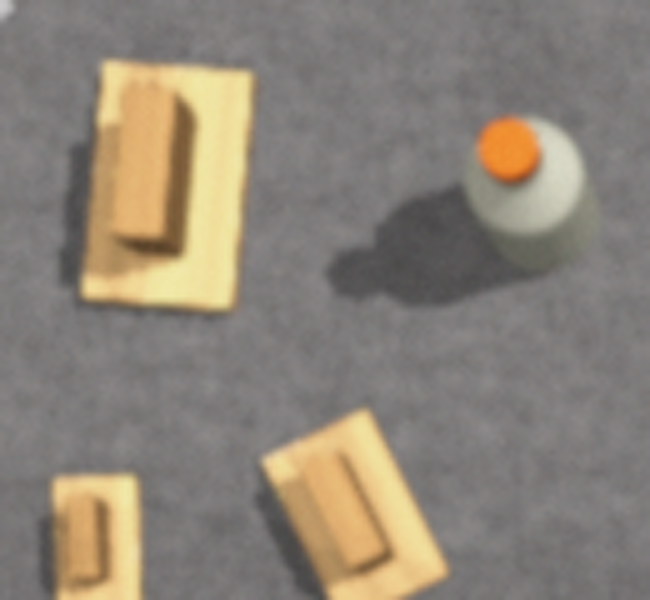

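View pics/f1a.png

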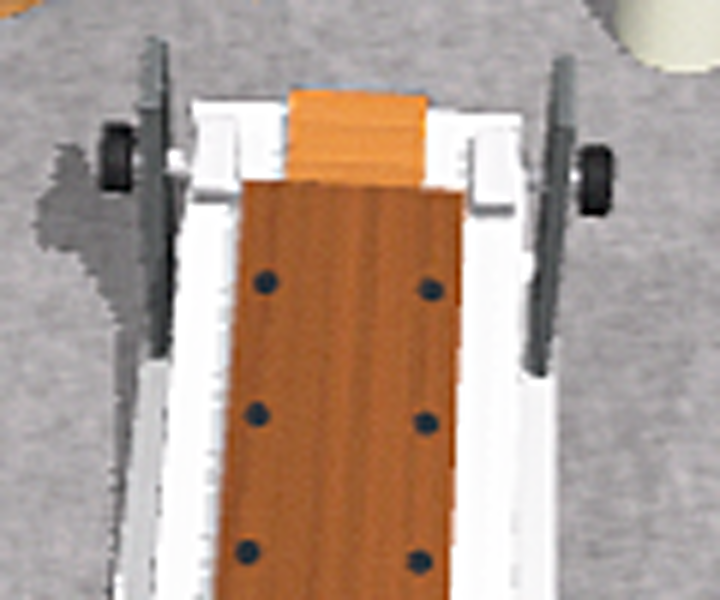

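View pics/f1b.png

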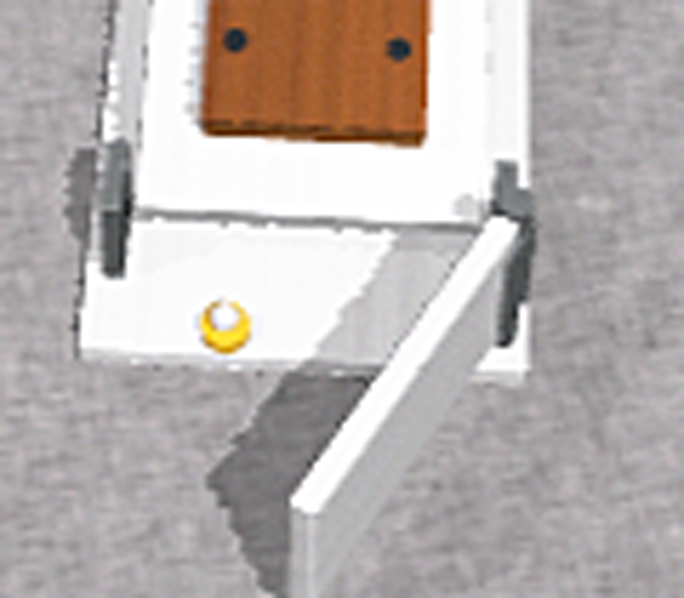

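View pics/f2.png

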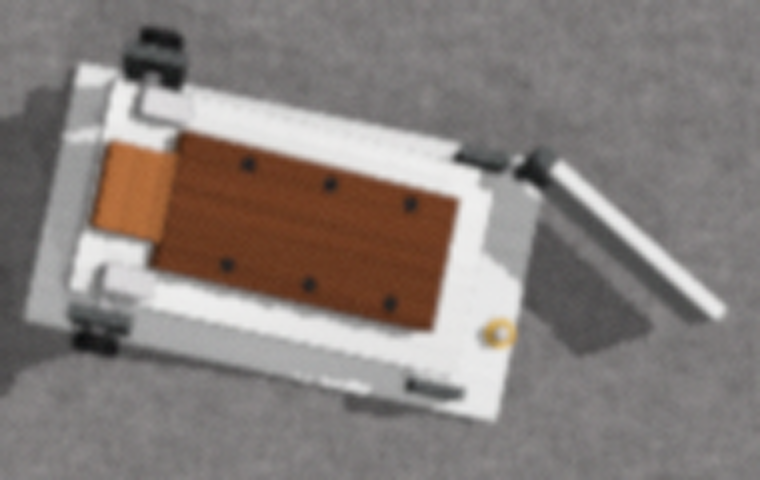

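The crops confirm that the middle caul, at side (331,188) and top (221,213), is the one meant: about 90x56 mm, next to the cork block. Next I'll triangulate and fit models to the features.

Run:
```python
import cv2
a=cv2.imread("pics/side0.png");b=cv2.imread("pics/top0.png")
def crop(im,x,y,w,h,k,n):
    cv2.imwrite(n,cv2.resize(im[y:y+h,x:x+w],None,fx=k,fy=k,interpolation=cv2.INTER_CUBIC))
crop(a,305,165,50,45,12,"pics/d1.png")
crop(b,195,185,50,55,10,"pics/d2.png")
```

```text
(no output)
```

View pics/d1.png

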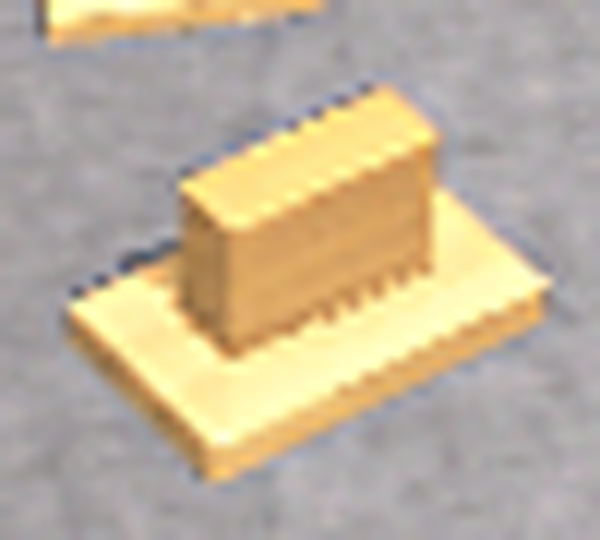

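View pics/d2.png

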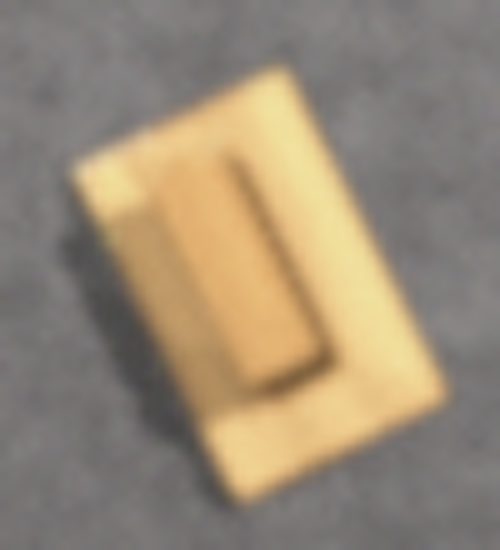

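```bash
cat > geo.py <<'E'
import numpy as np, cv2
from workcell import *
CM={c:camera_model(c) for c in("side","top")}
def proj(c,P):
    m=CM[c];P=np.atleast_2d(P);T=m["camera_from_world"]
    q=(P@T[:3,:3].T+T[:3,3])@m["intrinsics"].T
    return q[:,:2]/q[:,2:]
def tri(u,v):
    Ps=[CM[c]["intrinsics"]@CM[c]["camera_from_world"][:3] for c in("side","top")]
    X=cv2.triangulatePoints(Ps[0],Ps[1],np.array(u,float).reshape(2,1),np.array(v,float).reshape(2,1)).ravel()
    return X[:3]/X[3]
def uc(p,ox,oy,k): p=np.array(p,float); return (p+.5)/k-.5+np.array([ox,oy])
E
cat > fit.py <<'E'
from geo import *
from scipy.optimize import least_squares
A=lambda p:uc(p,280,205,6); B=lambda p:uc(p,280,290,5.7); T=lambda p:uc(p,290,170,4)
S=[A((243,182)),A((463,190)),B((203,123)),B((426,133)),A((266,283)),A((432,290)),A((257,414)),A((427,423)),A((247,551)),A((420,561))]
V=[T((153,268)),T((183,133)),T((433,330)),T((458,198)),T((227,265)),T((249,164)),T((309,284)),T((330,184)),T((390,303)),T((410,204))]
P=np.array([tri(s,v) for s,v in zip(S,V)]);print(np.round(P,4))
c=P[:4].mean(0);n=np.linalg.svd(P-P.mean(0))[2][2];n*=np.sign(n[2]);print("corner centre",c,"normal",n,"slope",np.arccos(n[2]),"yaw",np.arctan2(-n[1],-n[0])+np.pi/2)
S=np.array(S);V=np.array(V)
loc=np.array([(-40,85),(40,85),(-40,-85),(40,-85)])/1000
def model(p):
    x,y,yaw,sl,z=p
    ex=np.array([np.cos(yaw),np.sin(yaw),0]);h=np.array([-np.sin(yaw),np.cos(yaw),0])
    ey=np.cos(sl)*h+np.array([0,0,np.sin(sl)])
    return np.array([x,y,z]),ex,ey
def res(p):
    c,ex,ey=model(p);W=c+loc[:,:1]*ex+loc[:,1:]*ey
    return np.r_[(proj("side",W)-S[:4]).ravel(),(proj("top",W)-V[:4]).ravel()]
r=least_squares(res,[*c[:2],0,.25,c[2]]);print("face fit",r.x,np.round(r.fun.reshape(-1,2),2).tolist())
# base fit, z=12mm top corners, top view + side near
yaw=r.x[2]
bt=[T((25,318)),T((80,65)),T((497,420))];bl=np.array([(-80,145),(80,145),(-80,-145)])/1000
bs=[B((80,352))];
def W(p,l,z):
    R=np.array([[np.cos(p[2]),-np.sin(p[2])],[np.sin(p[2]),np.cos(p[2])]])
    w=np.array(l)@R.T+p[:2];return np.c_[w,np.full(len(w),z)]
def resb(p): return np.r_[(proj("top",W(p,bl,.012))-bt).ravel(),(proj("side",W(p,bl[2:3],.012))-bs).ravel()]
rb=least_squares(resb,[*c[:2],yaw]);print("base fit",rb.x,np.round(rb.fun.reshape(-1,2),2).tolist())
# gate
print("gate free",tri(B((303,505)),T((722,312))),"hinge end",tri(B((508,222)),T((555,166))))
# caul
D=lambda p:uc(p,305,165,12);E=lambda p:uc(p,195,185,10)
sl=np.array([(45,28),(45,-28),(-45,28),(-45,-28)])/1000; rl=np.array([(28,10),(28,-10),(-28,10),(-28,-10)])/1000
st=[E((75,168)),E((290,68)),E((240,500)),E((447,392))]; ss=[D((548,285)),D((70,305)),D((215,447))]
rt=[E((165,165)),E((228,155)),E((245,388)),E((330,345))]; rs=[D((383,88)),D((437,132)),D((182,188)),D((235,230))]
print("sole z",[tri(a,b)[2] for a,b in zip(ss,st[1:])],"rib z",[tri(a,b)[2] for a,b in zip(rs,rt)])
def rc(p): return np.r_[(proj("top",W(p,sl,.012))-st).ravel(),(proj("side",W(p,sl[1:],.012))-ss).ravel(),(proj("top",W(p,rl,.052))-rt).ravel(),(proj("side",W(p,rl,.052))-rs).ravel()]
r=least_squares(rc,[.578,.262,.45]);print("caul",r.x,np.round(r.fun.reshape(-1,2),2).tolist())
print("rib centre",np.mean([tri(a,b) for a,b in zip(rs,rt)],0))
E
python3 fit.py
```

```text
[[ 0.5097  0.0125  0.1209]
 [ 0.5853 -0.0054  0.1226]
 [ 0.4742 -0.1481  0.0749]
 [ 0.5503 -0.1645  0.074 ]
 [ 0.5112 -0.0289  0.113 ]
 [ 0.5677 -0.0423  0.1139]
 [ 0.5005 -0.0756  0.0997]
 [ 0.5571 -0.0887  0.0993]
 [ 0.4895 -0.1225  0.0864]
 [ 0.5461 -0.1354  0.0854]]
corner centre [ 0.52985054 -0.07638552  0.09809297] normal [-0.06276146 -0.26911119  0.961062  ] slope 0.27997625298113615 yaw 2.912470500888054
face fit [ 0.53007443 -0.07634714 -0.21806493  0.28220831  0.09791172] [[-0.93, 0.09], [-0.18, 0.27], [-0.73, -0.05], [0.15, -0.02], [0.28, 0.07], [-0.02, -1.26], [-0.34, 0.17], [0.12, -0.83]]
base fit [ 0.53164038 -0.07045279 -0.2201517 ] [[-0.08, 0.61], [-0.18, -0.88], [0.44, -0.21], [-0.4, -0.13]]
gate free [ 0.48099179 -0.30857696  0.0970272 ] hinge end [ 0.56611452 -0.21714768  0.09439618]
sole z [np.float64(0.013096946345020212), np.float64(0.011026348174780966), np.float64(0.011842214042350231)] rib z [np.float64(0.054706756787418966), np.float64(0.053758817796270265), np.float64(0.04824619305891437), np.float64(0.05348530503111174)]
caul [0.5779756  0.2672509  0.44556878] [[0.62, -0.43], [0.0, -0.67], [0.31, -0.31], [0.55, 0.18], [-0.16, 0.25], [-0.57, -0.0], [-0.45, 0.36], [-1.68, 0.86], [-0.3, -1.91], [0.69, -0.14], [-0.12, 0.38], [0.21, -0.34], [0.25, 0.18], [-0.75, -0.45], [-0.69, 0.37]]
rib centre [0.57782386 0.26629235 0.05254927]
```

Measured results:
- **Face:** centre (0.530,-0.076,0.098), slope 0.28, yaw -0.218.
- **Gate:** about 1.04 rad open.
- **Caul:** (0.578,0.267), yaw 0.446.

Now I'll shut the gate.

```bash
cat >> geo.py <<'E'
from scipy.spatial.transform import Rotation as Rn
def quat(x,z):
    x=np.array(x,float);z=np.array(z,float);z/=np.linalg.norm(z);x-=z*(x@z);x/=np.linalg.norm(x)
    q=Rn.from_matrix(np.c_[x,np.cross(z,x),z]).as_quat();return q[[3,0,1,2]]
YAW=-0.219; H=np.array([.5715,-.2112])
def gatepose(th,d,r=.115):
    a=np.pi+YAW+th; u=np.array([np.cos(a),np.sin(a)]); n=np.array([-u[1],u[0]])  # outward normal
    # shut: u=-ex -> outward must be -ey
    p=H+r*u+d*n
    return p,n
def st(): 
    s=get_state();print(round(s["time_s"],2),np.round(s["tool_pos"],4),"F",np.round(s["contact_force"],1),"w",round(s["width"],4));return s
E
python3 - <<'E'
from geo import *
for th in(1.04,0): print(gatepose(th,.015))
best=None
for sg in(1,-1):
    for th in (1.04,.5,0):
        p,n=gatepose(th,.015); j=inverse_kinematics([*p,.065],quat([-sg*n[0],-sg*n[1],0],[0,0,-1])); print(sg,th,j)
E
```

```text
(array([ 0.5041061 , -0.30558253]), array([ 0.73182769, -0.68148972]))
(array([ 0.45598795, -0.20085756]), array([-0.21725362, -0.97611519]))
1 1.04 [-6.36007434e-01  1.55095814e-01  1.91735949e+00 -4.44089210e-16
  1.06913735e+00 -1.45700743e+00]
1 0.5 [-6.06560721e-01  3.35381971e-02  2.04895773e+00 -4.44089210e-16
  1.05909673e+00 -8.87560721e-01]
1 0 [-5.22697952e-01 -4.09397942e-02  2.12319311e+00 -4.44089210e-16
  1.05933934e+00 -3.03697952e-01]
-1 1.04 [-6.36007434e-01  1.55095814e-01  1.91735949e+00 -4.44089210e-16
  1.06913735e+00  1.68458522e+00]
-1 0.5 [-6.06560721e-01  3.35381971e-02  2.04895773e+00 -4.44089210e-16
  1.05909673e+00  2.25403193e+00]
-1 0 [-5.22697952e-01 -4.09397942e-02  2.12319311e+00 -4.44089210e-16
  1.05933934e+00  2.83789470e+00]
```

Run:
```python
from geo import *
grip(0.0,20)
def Q(n): return quat([-n[0],-n[1],0],[0,0,-1])
p,n=gatepose(1.04,.06)
s=st(); line_to([.2,.618,.29])
reach([*p,.29],Q(n)); line_to([*p,.066],velocity=.15); st()
for th in (1.04,.88,.72,.56,.4,.28,.2):
    p,n=gatepose(th,.013)
    h=line_to([*p,.066],Q(n),velocity=.12,guard=15); s=st()
    if h: print("hit",th);break
cv2.imwrite("pics/g1.png",grab_frame("top")[150:300,280:500,::-1].repeat(3,0).repeat(3,1))
```

```text
2.22 [0.2    0.6184 0.2337] F [-0.  -0.1  1.1] w 0.0003
7.91 [ 0.5377 -0.3368  0.0673] F [-0.9  0.1  0.8] w 0.0005
8.45 [ 0.5031 -0.3046  0.0667] F [1.1 0.1 0.2] w 0.0007
8.76 [ 0.4892 -0.2925  0.0663] F [ 0.2  0.5 -0.2] w 0.0005
9.07 [ 0.4775 -0.2784  0.0662] F [0.8 0.2 0.5] w 0.0004
9.38 [ 0.4681 -0.2625  0.0662] F [0.6 0.5 0.8] w 0.0005
9.68 [ 0.4613 -0.2453  0.0662] F [ 0.3 -0.1 -0. ] w 0.0006
9.95 [ 0.4579 -0.2318  0.0662] F [ 0.8 -0.2 -0.2] w 0.0006
10.2 [ 0.4566 -0.2226  0.0661] F [ 0.9 -0.4  0.4] w 0.0006
```

View pics/g1.png

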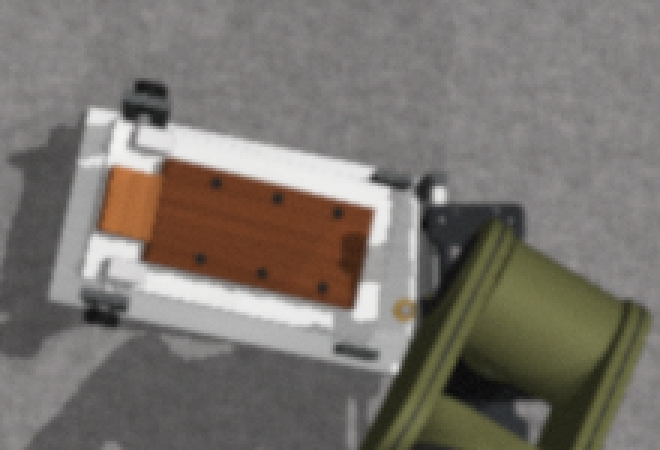

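The gate is swinging with the fingers: its hinge stub at about (435,190) in the crop has turned. Now the final push through the catch to the stop.

Run:
```python
from geo import *
def Q(n): return quat([-n[0],-n[1],0],[0,0,-1])
p,n=gatepose(0.1,.013)
print(line_to([*p,.066],Q(n),velocity=.05,guard=16)); st()
for i in range(12):
    p,n=gatepose(0,.013-.002*i)
    h=line_to([*p,.066],Q(n),velocity=.04,guard=16);st()
    if h: print("stop",i);break
sleep(.2);st()
```

```text
False
10.63 [ 0.4563 -0.2112  0.0664] F [ 0.9 -1.6  0.7] w 0.0004
11.07 [ 0.4563 -0.201   0.0663] F [-2.  -9.1 -0.7] w 0.0003
11.32 [ 0.4564 -0.2009  0.0663] F [ -3.8 -15.1  -2. ] w 0.0005
11.57 [ 0.4564 -0.2008  0.0664] F [ -6.4 -23.3  -3.5] w 0.0004
11.82 [ 0.4565 -0.2007  0.0665] F [ -7.3 -30.9  -5.9] w 0.0004
12.07 [ 0.4565 -0.2006  0.0665] F [-10.3 -39.1  -6.6] w 0.0005
12.32 [ 0.4565 -0.2006  0.0666] F [-12.5 -47.   -7.6] w 0.0006
12.57 [ 0.4566 -0.2005  0.0667] F [-14.1 -54.9 -10. ] w 0.0003
12.82 [ 0.4566 -0.2004  0.0668] F [-16.6 -62.6 -11.4] w 0.0006
13.07 [ 0.4567 -0.2003  0.0669] F [-17.7 -70.2 -13.7] w 0.0004
13.32 [ 0.4567 -0.2002  0.0669] F [-20.1 -77.7 -14.2] w 0.0006
13.57 [ 0.4568 -0.2001  0.067 ] F [-21.2 -85.2 -15.8] w 0.0004
13.82 [ 0.4568 -0.2     0.0671] F [-23.3 -93.5 -17. ] w 0.0005
14.03 [ 0.4568 -0.2     0.0671] F [-23.1 -92.4 -16.4] w 0.0004
```

The guard measures relative to each step's start, so my loop built up to 93 N on the stop. That is below the 120 N wrist limit, and it was on the fingers. I'm backing off now and checking the gate.

Run:
```python
from geo import *
p,n=gatepose(0,.03); line_to([*p,.066],velocity=.06)
p,n=gatepose(0,.07); line_to([*p,.066]); line_to([*p,.3],velocity=.25);st()
# towards caul, above
grip(.06)
C=np.array([.578,.267]);a=.4456
for sg in (1,-1):
    q=quat([sg*np.cos(a),sg*np.sin(a),0],[0,0,-1]); j=inverse_kinematics([*C,.16],q);print(sg,j)
cv2.imwrite("pics/g2.png",grab_frame("top")[150:300,280:500,::-1].repeat(3,0).repeat(3,1))
cv2.imwrite("pics/g2s.png",grab_frame("side")[200:400,250:430,::-1].repeat(3,0).repeat(3,1))
```

```text
16.32 [ 0.4434 -0.2539  0.2979] F [ 0.   0.2 -1.1] w 0.0003
1 [ 3.48451592e-01  1.49881293e-01  1.74840714e+00 -4.44089210e-16
  1.24330422e+00  1.47364792e+00]
-1 [ 3.48451592e-01  1.49881293e-01  1.74840714e+00 -4.44089210e-16
  1.24330422e+00 -1.66794473e+00]
```

View pics/g2s.png

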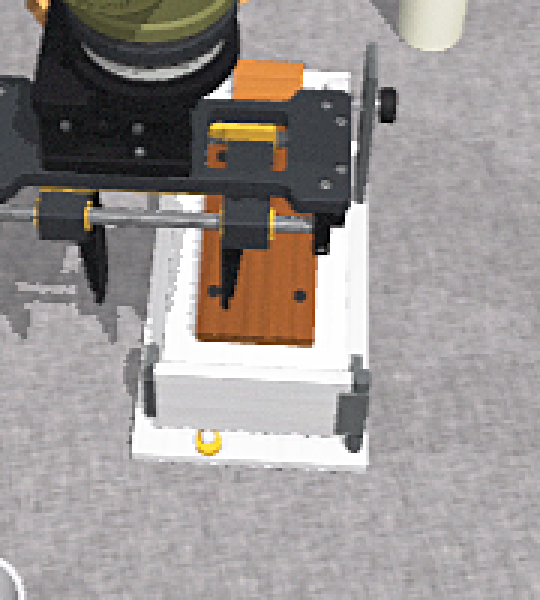

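View pics/g2.png

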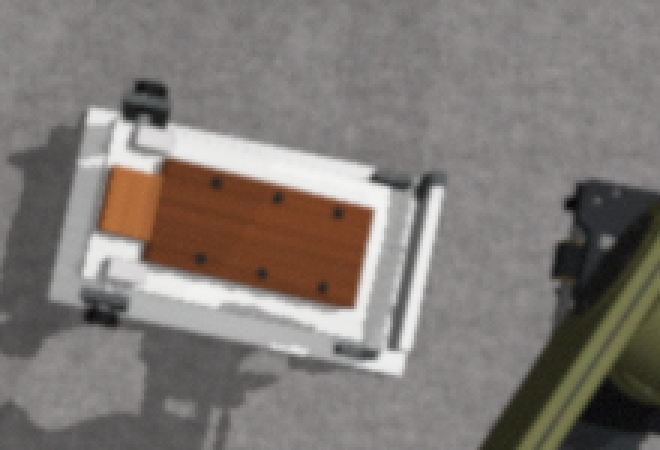

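The gate looks shut in both views. I'll zoom in to measure the panel's angle against the fixture.

Run:
```python
import cv2
b=cv2.imread("pics/g2.png")[::3,::3]
cv2.imwrite("pics/g3.png",cv2.resize(b[50:130,100:155],None,fx=7,fy=7,interpolation=cv2.INTER_CUBIC))
a=cv2.imread("pics/g2s.png")[::3,::3]
cv2.imwrite("pics/g3s.png",cv2.resize(a[100:160,40:130],None,fx=7,fy=7,interpolation=cv2.INTER_CUBIC))
```

```text
(no output)
```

View pics/g3.png

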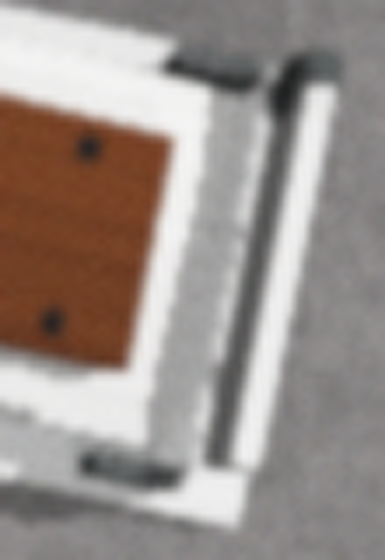

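View pics/g3s.png

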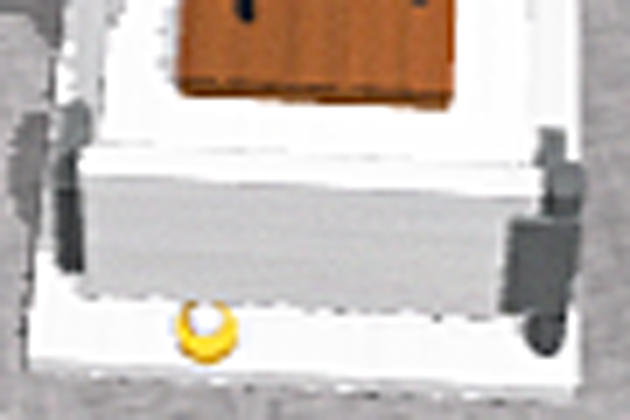

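The panel's outer edge (slope about 0.205 in pixels) is parallel to the face's end edge (about 0.20), and the panel overlaps its stop, so the gate is shut. Next I check IK for both half-turns through to placement.

```bash
cat >> geo.py <<'E'
FC=np.array([.5300,-.0763,.0980]);SL=.281;FY=-.218
_ex=np.array([np.cos(FY),np.sin(FY),0]);_ey=np.cos(SL)*np.array([-np.sin(FY),np.cos(FY),0])+np.array([0,0,np.sin(SL)]);_n=np.cross(_ex,_ey)
CP=np.array([.578,.267]);CA=.4456
E
python3 - <<'E'
from geo import *
print(_ex,_ey,_n)
for sg in(1,-1):
  for (p,q) in (([*CP,.038],quat([sg*np.cos(CA),sg*np.sin(CA),0],[0,0,-1])),(FC+_n*.12,quat(sg*_ey,-_n)),(FC+_n*.038,quat(sg*_ey,-_n)),(FC+_n*.038,quat(-sg*_ey,-_n))):
    j=inverse_kinematics(p,q);print(sg,None if j is None else np.round(j,2))
E
```

```text
Traceback (most recent call last):
NameError: name '_ex' is not defined. Did you mean: 'hex'?
```

```bash
sed -i 's/_ex/EX/g;s/_ey/EY/g;s/_n\b/NN/g' geo.py; tail -4 geo.py
python3 - <<'E'
from geo import *
print(EX,EY,NN)
for sg in(1,-1):
  for (p,q) in (([*CP,.038],quat([sg*np.cos(CA),sg*np.sin(CA),0],[0,0,-1])),(FC+NN*.12,quat(sg*EY,-NN)),(FC+NN*.038,quat(sg*EY,-NN))):
    j=inverse_kinematics(p,q);print(sg,None if j is None else np.round(j,2))
E
```

```text
s=get_state();print(round(s["time_s"],2),np.round(s["tool_pos"],4),"F",np.round(s["contact_force"],1),"w",round(s["width"],4));return s
FC=np.array([.5300,-.0763,.0980]);SL=.281;FY=-.218
EX=np.array([np.cos(FY),np.sin(FY),0]);EY=np.cos(SL)*np.array([-np.sin(FY),np.cos(FY),0])+np.array([0,0,np.sin(SL)]);NN=np.cross(EX,EY)
CP=np.array([.578,.267]);CA=.4456
[ 0.97633196 -0.21627739  0.        ] [0.20779469 0.93803885 0.27731657] [-0.0599773  -0.27075303  0.9607786 ]
1 [ 0.35  0.28  1.82 -0.    1.04  1.47]
1 [-0.45 -0.1   1.93  0.28  1.39 -0.29]
1 [-0.4  -0.03  2.    0.29  1.24 -0.29]
-1 [ 0.35  0.28  1.82 -0.    1.04 -1.67]
-1 [-0.45 -0.1   1.93  0.28  1.39  2.85]
-1 [-0.4  -0.03  2.    0.29  1.24  2.85]
```

Run:
```python
from geo import *
q=quat([np.cos(CA),np.sin(CA),0],[0,0,-1])
reach([*CP,.22],q); st()
line_to([*CP,.11],velocity=.2)
print(line_to([*CP,.038],velocity=.08,guard=8)); st()
grip(0.0,35); st()
cv2.imwrite("pics/h1.png",grab_frame("side")[130:280,230:430,::-1].repeat(3,0).repeat(3,1))
line_to([*CP,.14],velocity=.15); st()
cv2.imwrite("pics/h2.png",grab_frame("side")[60:260,230:430,::-1].repeat(3,0).repeat(3,1))
```

```text
19.48 [0.5783 0.2663 0.2202] F [-0.1  0.   0.1] w 0.0605
False
21.23 [0.5786 0.2672 0.0387] F [ 0.7 -0.2  0.6] w 0.0603
21.96 [0.578  0.2672 0.0381] F [-0.3  0.9  0.6] w 0.0199
22.84 [0.5772 0.2666 0.1386] F [-0.7  0.9 -3. ] w 0.0197
```

View pics/h2.png

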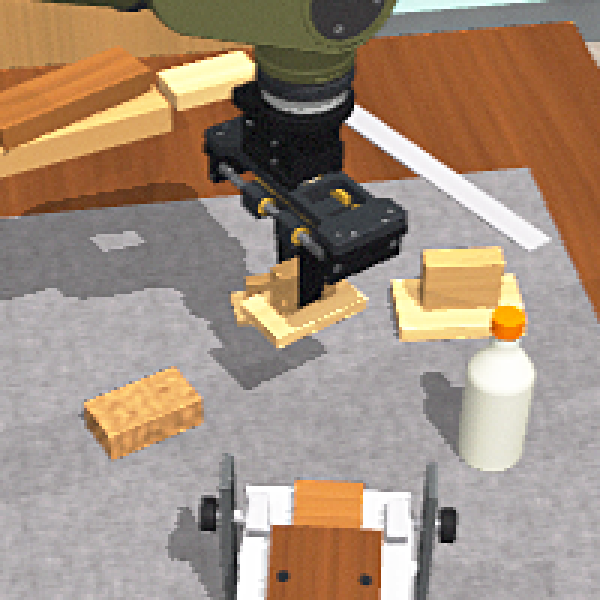

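The caul is held (width 19.7 mm, about 3 N weight) and hangs level. The other things have not moved. Next I tilt it and bring it above the face.

Run:
```python
from geo import *
line_to([*CP,.28],velocity=.25)
q=quat(EY,-NN)
reach(FC+NN*.18,q); st()
line_to(FC+NN*.075,velocity=.12);s=st()
print("tool z err",np.arccos(np.clip(-Rn.from_quat(np.roll(s["orientation"],-1)).as_matrix()[:,2]@NN,-1,1)))
cv2.imwrite("pics/p1.png",cv2.resize(grab_frame("side")[190:370,260:430,::-1],None,fx=3.3,fy=3.3,interpolation=cv2.INTER_CUBIC))
cv2.imwrite("pics/p1t.png",cv2.resize(grab_frame("top")[160:300,280:460,::-1],None,fx=4,fy=4,interpolation=cv2.INTER_CUBIC))
```

```text
25.15 [ 0.5192 -0.1245  0.2702] F [ 0.5 -0.  -1.5] w 0.0199
26.18 [ 0.5261 -0.0969  0.1711] F [-0.1 -0.9 -1.9] w 0.0202
tool z err 0.0017768514354041904
```

View pics/p1.png

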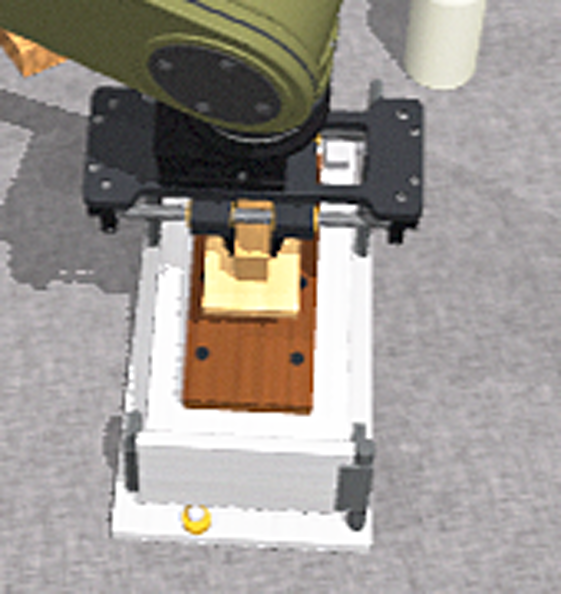

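View pics/p1t.png

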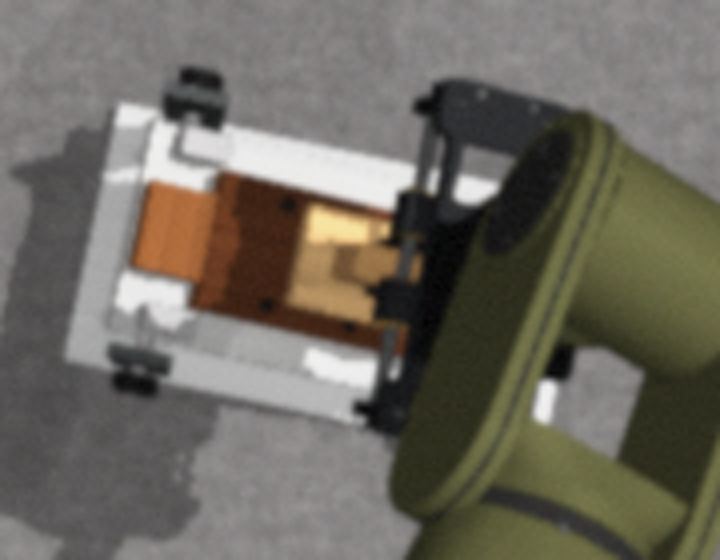

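The caul is aligned with the face. I'll descend slowly until I feel contact, then ease up to about 10 N, measuring against the force before contact.

Run:
```python
from geo import *
line_to(FC+NN*.050,velocity=.06); sleep(.3)
f=np.mean([(sleep(.05),get_state()["contact_force"])[1] for _ in range(6)],0)
print("base",f)
h=line_to(FC+NN*.028,velocity=.015,guard=5); s=st()
d=(s["tool_pos"]-FC)@NN; print("hit",h,"d",d)
sleep(.3)
g=np.mean([(sleep(.05),get_state()["contact_force"])[1] for _ in range(6)],0);print("dF",(g-f),"normal",(g-f)@NN, "ft",get_state()["ft_torque"])
s=st();np.save("f0.npy",f)
print("loc",[(s["tool_pos"]-FC)@v for v in(EX,EY,NN)])
cv2.imwrite("pics/q1.png",cv2.resize(grab_frame("side")[190:370,260:430,::-1],None,fx=3.3,fy=3.3,interpolation=cv2.INTER_CUBIC))
```

```text
base [ 0.45233626 -0.18483661 -2.08235137]
28.22 [ 0.5275 -0.0874  0.1369] F [-0.  -1.9  3.8] w 0.02
hit True d 0.040544773839123874
dF [-0.7415745  -0.84227947  7.19635396] normal 7.18663025305573 ft [ 0.10203902 -0.11121512  0.00649973]
28.82 [ 0.5275 -0.0874  0.1369] F [ 0.1 -1.3  5.1] w 0.0201
loc [np.float64(-2.6859190862209404e-05), np.float64(-0.00016490994930421974), np.float64(0.04053476309554231)]
```

View pics/q1.png

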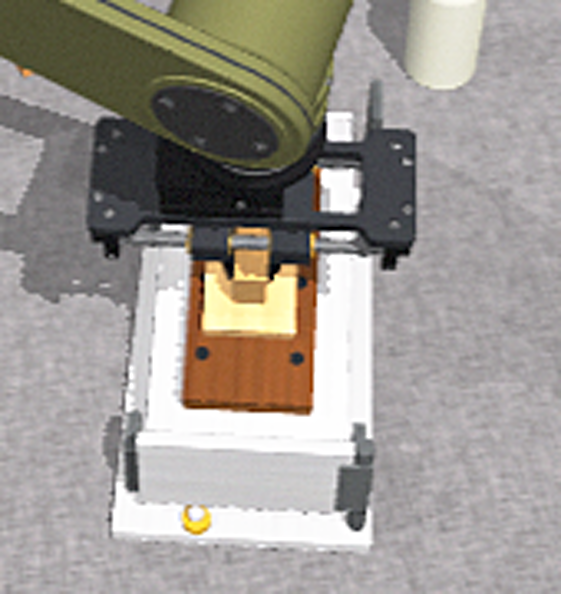

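Contact came at 40.5 mm against 38 mm expected, so 2.5 mm high: vision error or a small tilt. I'll check flushness by ramping the push and rocking slightly about both face axes while watching the moment.

Run:
```python
from geo import *
f=np.load("f0.npy")
def meas(tag):
    sleep(.2);F=[];M=[];P=[]
    for _ in range(5):
        sleep(.04);s=get_state();F.append(s["contact_force"]-f);M.append(s["ft_torque"]);P.append(s["tool_pos"])
    F=np.mean(F,0);M=np.mean(M,0);R=Rn.from_quat(np.roll(s["orientation"],-1)).as_matrix()
    z=-R[:,2]
    print(tag,"Fn %.1f Fx %.1f Fy %.1f | Mx %.3f My %.3f | d %.4f tilt_y %.4f tilt_x %.4f"%(F@NN,F@EX,F@EY,M@EX,M@EY,(np.mean(P,0)-FC)@NN,z@EY,z@EX),"t",round(s["time_s"],1))
q0=quat(EY,-NN)
for d in(.0395,.039,.0385):
    line_to(FC+NN*d,rot=q0,velocity=.01);meas(d)
```

```text
0.0395 Fn 8.4 Fx -3.0 Fy -0.7 | Mx -0.177 My 0.434 | d 0.0406 tilt_y 0.0006 tilt_x -0.0002 t 29.6
0.039 Fn 10.7 Fx -4.6 Fy -0.8 | Mx -0.140 My 0.648 | d 0.0406 tilt_y 0.0007 tilt_x -0.0002 t 30.2
0.0385 Fn 13.6 Fx -5.5 Fy -0.8 | Mx -0.098 My 0.861 | d 0.0405 tilt_y 0.0009 tilt_x -0.0002 t 30.9
```

```bash
cat >> geo.py <<'E'
def meas(tag):
    f=np.load("f0.npy")
    sleep(.2);F=[];M=[];P=[]
    for _ in range(5):
        sleep(.04);s=get_state();F.append(s["contact_force"]-f);M.append(s["ft_torque"]);P.append(s["tool_pos"])
    F=np.mean(F,0);M=np.mean(M,0);R=Rn.from_quat(np.roll(s["orientation"],-1)).as_matrix()
    z=-R[:,2];P=np.mean(P,0)-FC
    print(tag,"Fn %.1f Fx %.1f Fy %.1f | Mx %.3f My %.3f | x %.4f y %.4f d %.4f tilt_y %.4f tilt_x %.4f"%(F@NN,F@EX,F@EY,M@EX,M@EY,P@EX,P@EY,P@NN,z@EY,z@EX),"t",round(s["time_s"],1),flush=True)
E
python3 - <<'E'
from geo import *
def rock(dl,d,dx=0):
    R=Rn.from_rotvec(EX*dl);n=R.apply(NN)
    line_to(FC+EX*dx+NN*(d-.038)+n*.038,rot=quat(R.apply(EY),-n),velocity=.01)
    meas((dl,d,dx))
rock(0,.0395)
for dl in(.01,.02,.0,-.01,-.02,0): rock(dl,.0395)
E
```

```text
(0, 0.0395, 0) Fn 10.1 Fx -4.0 Fy -0.9 | Mx -0.161 My 0.516 | x 0.0002 y -0.0001 d 0.0405 tilt_y 0.0006 tilt_x -0.0003 t 31.5
(0.01, 0.0395, 0) Fn 10.0 Fx -3.6 Fy 1.3 | Mx -0.505 My 0.531 | x 0.0003 y -0.0003 d 0.0406 tilt_y -0.0092 tilt_x -0.0004 t 32.2
(0.02, 0.0395, 0) Fn 10.9 Fx -4.4 Fy 1.3 | Mx -0.519 My 0.714 | x 0.0003 y -0.0007 d 0.0410 tilt_y -0.0192 tilt_x -0.0003 t 32.8
(0.0, 0.0395, 0) Fn 8.8 Fx -2.3 Fy -1.6 | Mx -0.272 My 0.368 | x 0.0004 y -0.0003 d 0.0406 tilt_y 0.0011 tilt_x -0.0010 t 33.5
(-0.01, 0.0395, 0) Fn 10.5 Fx -3.1 Fy -2.0 | Mx -0.349 My 0.474 | x 0.0005 y -0.0001 d 0.0408 tilt_y 0.0114 tilt_x -0.0010 t 34.2
(-0.02, 0.0395, 0) Fn 11.8 Fx -3.5 Fy -2.7 | Mx -0.446 My 0.582 | x 0.0005 y 0.0001 d 0.0411 tilt_y 0.0220 tilt_x -0.0010 t 34.8
(0, 0.0395, 0) Fn 8.2 Fx -1.9 Fy 1.9 | Mx -0.346 My 0.218 | x 0.0006 y 0.0002 d 0.0404 tilt_y 0.0002 tilt_x -0.0014 t 35.5
```

Rocking by ±0.02 rad raises the tool 0.5 mm on both sides, with the minimum near zero tilt, so the sole is flush at the measured slope. I'll set about 10 N, take a last look, and check it holds steady.

Run:
```python
from geo import *
line_to(FC+NN*.0392,rot=quat(EY,-NN),velocity=.01)
meas("a"); sleep(.5); meas("b"); st()
for c in("side","top"):
    im=grab_frame(c)
    b=im[190:370,260:430,::-1] if c=="side" else im[100:330,140:480,::-1]
    cv2.imwrite(f"pics/z_{c}.png",cv2.resize(b,None,fx=3.3 if c=="side" else 2.3,fy=3.3 if c=="side" else 2.3,interpolation=cv2.INTER_CUBIC))
for t in("sanding_block","glue","peg_tin"):
    print(t,recognise(t,"side")[:1])
# predicted sole front top corners in side crop
W=[FC+NN*(.0025+.012)+EX*sx*.028-EY*.045 for sx in(-1,1)]
print((proj("side",np.array(W))-[260,190])*3.3)
W=[FC+EX*sx*.040-EY*.085 for sx in(-1,1)]
print((proj("side",np.array(W))-[260,190])*3.3)
```

```text
a Fn 9.6 Fx -2.4 Fy 2.0 | Mx -0.347 My 0.371 | x 0.0006 y 0.0002 d 0.0404 tilt_y 0.0003 tilt_x -0.0013 t 36.1
b Fn 9.8 Fx -2.8 Fy 1.6 | Mx -0.353 My 0.347 | x 0.0006 y 0.0002 d 0.0404 tilt_y 0.0003 tilt_x -0.0014 t 37.0
37.04 [ 0.5282 -0.0872  0.1369] F [-3.  -0.2  8.1] w 0.0196
sanding_block []
glue [{'point': [0.7212, 0.1614, 0.0801], 'confidence': 0.89}]
peg_tin [{'point': [0.3134, -0.2935, 0.0327], 'confidence': 0.77}]
[[202.50524925 329.9872373 ]
 [294.56543683 333.98773596]]
[[179.6395158  399.50529578]
 [311.64480917 405.40130165]]
```

View pics/z_side.png

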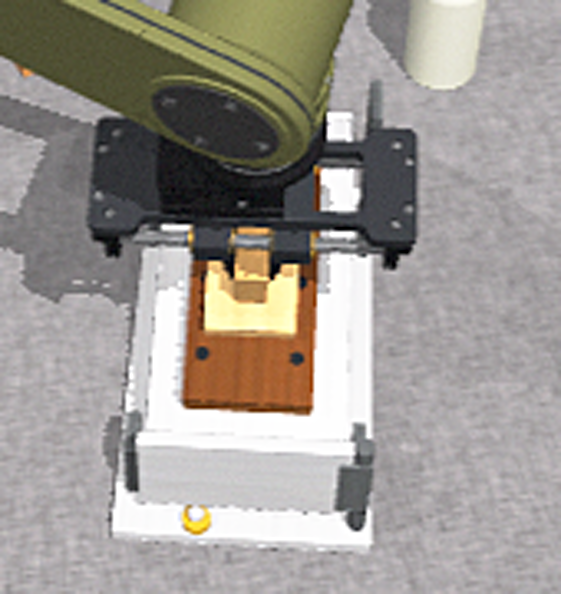

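View pics/z_top.png

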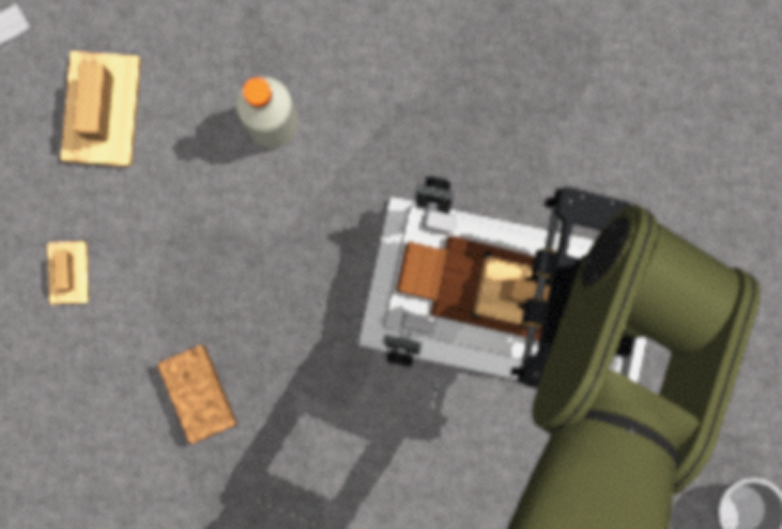

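The sole's front corners appear at (204,331) and (297,334), within about 1 px of my prediction at full scale. The gate is still shut, the push is steady at 9.8 N and nothing else has moved. Handing in.

Run:
```python
from workcell import *
finish_job()
```

```text
the job is handed in; nothing more can be done
```

I shut the gate onto its stop, picked up the middle-sized caul by its rib, and held it flush on the middle of the headstock face. I handed in at about 37 s of the 54 s; no verdict is reported.

**Last checks:**
- **Push and grip:** the push was steady at 9.8 N along the face normal. The grip was set to 35 N and the fingers read 19.6 mm on the 20 mm rib.
- **Position:** the grasp point was within 1 mm of my measured face centre. The sole's front corners appeared within about 1 px of where I predicted them.
- **Flushness:** the tool was within 0.0015 rad of the measured slope of 0.281 rad. Rocking it ±0.02 rad about the across-slope axis gave the lowest point near zero tilt. I did not rock it the other way; sideways flushness relies on the fixture standing level.
- **Gate and bystanders:** the gate still looked shut in the side view. The network put the glue and tin within about 2 mm of their start. It missed the cork block, but the top picture shows the block in place.

**What went wrong or disagreed:**
- **Gate push too hard:** the guard counts from the start of each move, so my stepped push built up to about 95 N against the stop. That is under the 120 N wrist limit. It was on the fingertips, not the gripper body, so I don't expect the 40 N limit to apply.
- **Contact height:** contact came about 2.5 mm above the height I had measured from the cameras, so I went by feel.
- **Sideways force:** about 3 N of sideways force remained at the end.

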